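Open the press guard to its mark and load the forme tray

ROBOT

A 7-joint arm with a two-finger parallel gripper is mounted at the origin on the work surface. World frame = base frame: x ahead of the robot, y to its left, z up, the work surface at z = 0. Lengths are in m, angles in rad, forces in N, time in s.
With the tool pointing down it reaches from about 0.4 to 0.9 m from the base axis. Payload 5.5 kg.
Tool frame: the origin (TCP) lies at the very end of the fingers, on their centre line; the grasp point (between the pads) lies 19 mm behind it; z points along the fingers, y is the direction in which the jaws open and shut (so a half turn about z gives the same grasp; the last joint's range is limited). The gripper opens to 92 mm and grips with 3 to 60 N. Pads are 19 mm wide; open, the fingers measure 130 mm over their backs; the gripper's body (75 mm by 190 mm) begins 47 mm behind the grasp point.
Start: joints at [-0.843, 0.501, -0.427, 1.55, 0.221, 1.138, -0.21], TCP at [0.291, 0.581, 0.227] pointing down, gripper open.
Joint ranges: [-2.88, 2.88], [-0.31, 2.03], [-1.54, 1.56], [0.2, 2.42], [-1.41, 4.55], [0.19, 2.02], [-2.57, 2.57]. Speed limits (rad/s): [2.57, 2.57, 3.14, 3.14, 3.14, 3.14, 3.14].

INTERFACE

Orientations are given as [roll, pitch, yaw] about the fixed x, y, z axes, in that order (R = Rz(yaw) Ry(pitch) Rx(roll)).
In Python, from station import observe, camera, finish_job, regions_of, landmark_of gives the robot as it stands.
- The arm moves only by the shell command python3 -m crank 'ROWS' [OPENING] [FORCE]. ROWS is a JSON object of lists of equal length, an entry for each row: "slide": the shift along the tool's x, y, z as a fraction of full scale, a list of three; "roll": the turn about the tool's z as a fraction of full scale. A call has 1 to 20 rows; each row shifts and turns the commanded pose from where the row before left it, along the tool's axes as they then stand; what a row does not reach is not made up. Full scale, the value 1, is 0.025 m for a shift and 6 degrees for a turn. A row lasts 1/12 s, in which the tool goes at most 41.7 mm and 7.16 degrees, less where a joint would pass 70% of its speed; a pose out of reach is approached as far as the arm can. A call with a number of a shift or a turn outside -1 to 1 is refused whole. A call with a gripper value outside its range is refused whole. OPENING is the gripper's target within -1 to 1 (shut at 1, half-way at 0, fully open at -1), set as the call begins (- or left out, the last holds). The fingers move at their own pace and stop on an object; FORCE is the grip in N (left out, the last holds). Time passes only in rows, so rows that do not move let the fingers close. It gives the time, the measured TCP pose, the force and the opening at its end, in the units of the state.
- observe(): the state, without advancing time (a new reading comes with each control period).
- camera(name): name is "scene" or "top"; returns a dict with "pixels" (480x640x3 uint8, blue, green, red), "fov_y" (degrees; the focal length in pixels is half the picture's height over the tangent of half this angle, whatever the lens; pixels are square), "cx", "cy" (the principal point, pixels), "view" (4x4, takes a point from world to camera coordinates). Camera axes: x right, y up, looking along -z (the intrinsics and any distortion apply to the point x, -y, -z); pixel columns grow to the right and rows downward; lengths in m; the calibration is good to about 2 mm. A picture is of the moment at which its call begins. There is no depth.
- finish_job(): hands the job in, once; it reports no verdict.
Trained networks look in a picture, given as the dict that the camera call returned (one of the last four; its "shot" number tells which), for a name from the list of things; names that differ only in an ending like _2 or _b are one class to them, and where a whole thing is asked for, a point or a joint stands for the part that bears it (a point fixed in the world has none). Each returns a list of dicts, best first, with "confidence" (0 to 1); they miss things now and then, are a little off and sometimes report something else, mostly with a low value. They report only what shows in the picture. A call takes as long as a camera call.
- regions_of(picture, name): "pixels" (480x640 bool, what is visible of it) and "point" ([row, column] in pixels, amid what is visible of it).
- landmark_of(picture, name): "point" ([row, column] in pixels: a listed point, or the origin of a listed thing).
The state is a dict: "t": time; "qpos": joint angles; "qvel": joint speeds; "joint_efforts": joint torques, N m; "position": TCP position; "tcp_rot": TCP orientation; "force": force on the tool from outside, world axes, zero at the start; "moment": the same for the moment, N m; "opening": finger opening in m.
Only numpy, scipy, OpenCV 4.12 (cv2) and the standard library are available. Lean on these libraries where they do the work, as an engineer would, in place of code of your own. Each camera call takes 0.05 s, during which the arm holds its last target.

TASK

Load the creasing press: push its clear guard up from under the blue lip until its pointer is in the green loading mark, feeling for the spring catch, until the guard stays up there by itself; do not force it against the stop above. Then slide the forme tray gently under it until it is fully home against the back stops. Leave the card stack, the wire spool and the oil bottle where they stand.

Things in the scene. Friction and masses are not known exactly. Their poses are not given: they have to be found in the camera images.
- press: Bench creasing press, 540 mm wide: grey bed with infeed table (top 35 mm above the bench, 360 mm wide, reaching 340 mm in front of the guard), two aluminium posts 590 mm tall, white cheeks, blue head behind. Origin: on the bench under the middle of the guard plane. +x points into the press, square to the guard, away from the operator; y along the guard to the left post; z up.
- guard: Clear vertical sliding guard, 440 mm wide; it only moves up and down, 215 mm at most. Origin: guard plane, middle, at the height of the blue lip's underside (125 mm above the bench when shut). Aluminium bottom rail: front face 7 mm before the origin, lower edge 75 mm below it. Counterweighted: rises with 2 to 4 N, sinks shut if let go below the catch. Never press on it with over 20 N.
- lip (a point): Middle of the guard's blue finger lip, underside of its rolled front edge (a 10 mm round bead, 400 mm long). The lip is a level ledge that stands out 35 mm from the rail to the operator; push up under it. This point is 37 mm in front of the guard plane, the very front of the bead 5 mm more. Axes as the press.
- pointer (a point): Tip of the red pointer at the guard's left edge, 30 mm above the underside of the lip; moves with the guard. Near the loading height a spring ball catch on the right post is felt: over the last 10 mm it first adds up to 4 N, then eases as the guard clicks in; 1 to 2 mm higher a firm stop ends the travel. Ease down from there and the guard hangs in the catch.
- mark_line (a point): White centre line of the green loading mark, a band 46 mm tall round the left post; axes as the press. The loading height is anywhere with the pointer level with the green band: the catch is set by hand and holds the guard with its pointer up to 21 mm above or below the line, so the exact height must be felt.
- tray: Loose forme tray, 0.85 kg: aluminium plate 220 (x) by 240 (y) by 6 mm with a plywood creasing forme on its rear part, top 30 mm above the tray's underside, too tall to pass the shut guard. It lies on the infeed table between two low guide rails (4 mm play a side) and slides to +x of the press. Origin: middle of its underside; axes as the press.
- tray_tab (a point): Middle of the operator-side face of the tray's black upright grip tab (70 mm wide in y, 12 mm thick in x, top 46 mm and bottom 6 mm above the tray's underside). This point is 106 mm in front of the tray's origin and 26 mm above its underside.
- tray_home (a point): Where the tray_tab point lies when the tray is fully home, its rear edge against both rubber back stops. Fixed on the press, axes as the press. The guard plane is 126 mm further in. The tray glides with some 2 to 3 N; the stops are firm: press on the tray with less than 30 N.
- card_stack: Banded stack of white cards, 100 x 150 x 45 mm, on the bench left of the infeed table; origin at the middle of its underside. Leave alone.
- wire_spool: Copper wire spool, 80 mm across, 52 mm high, on the bench at the left; origin at the middle of its underside. Leave alone.
- oil_bottle: Yellow oil bottle with a red cap, 52 mm across, 130 mm high, on the bench at the right; origin at the middle of its underside. Leave alone.

How it is judged:
On the way, in this order (a step that is already met when the one before it is completed fails the run):
1. the guard stays up at the loading mark by itself, untouched (z of pointer in the frame of mark_line between -0.023 and 0.023 m and linear speed of guard below 0.005 m/s and contact force between guard and the fingers below 0.1 N and contact force between guard and the arm below 0.1 N), for 0.3 s.
2. the tray is fully home against the back stops (x of tray_tab in the frame of tray_home above -0.004 m and linear speed of tray below 0.005 m/s), for 0.2 s.
At the end, for the whole second after the job is handed in: The guard hangs untouched and still in its catch, pointer level with the green band (within 23 mm of its centre line); the tray is released, at rest and fully home, its tab within 4 mm of the home point (all of step 1 and all of step 2 and contact force between tray and the fingers below 0.1 N).
It fails at once if the guard is pressed with more than 20 N (contact force between guard and the fingers above 20 N or contact force between guard and the arm above 20 N).
It fails at once if the tray is pressed with more than 30 N (contact force between tray and the fingers above 30 N or contact force between tray and the arm above 30 N).
It fails at once if a bystander is moved more than 20 mm (distance of any of card_stack, wire_spool, oil_bottle from where it was at the start of the episode above 0.02 m).
It also fails if it takes over 61 s, if anything falls off the work surface, if the arm or the gripper's body presses on something with over 40 N, if the wrist force passes 120 N, or if a joint passes its speed limit or range.

## Working session

There is one attempt and no reset: what is moved stays moved. The work goes in short steps, Python scripts to look and compute and a shell command to move; the robot and the scene stay as the last step left them, time stands still between calls to the robot, and variables do not carry over. Pictures are saved under pics/ and viewed, and the job is handed in when it is done.

```bash
ls; mkdir -p pics
python3 - <<'E'
from station import *
import cv2
s=observe(); print({k:s[k] for k in s})
for n in ["scene","top"]:
    c=camera(n); cv2.imwrite(f"pics/{n}0.png",c["pixels"]); print(n,{k:c[k] for k in c if k!="pixels"})
    for nm in ["lip","pointer","mark_line","tray_tab","tray_home","press","guard","tray","card_stack","wire_spool","oil_bottle"]:
        print(nm,[(d["point"],round(d["confidence"],2)) for d in landmark_of(c,nm)[:3]])
print(observe()["t"])
E
```

```text
pics
{'t': 0.0, 'qpos': array([-0.84277696,  0.50182905, -0.426785  ,  1.55146552,  0.22081044,
        1.13828884, -0.21033159]), 'qvel': array([ 1.21071366e-03, -5.44520469e-04,  3.69404371e-04,  3.73566877e-04,
       -1.30171990e-03, -6.50379092e-04, -2.78661026e-05]), 'joint_efforts': array([ 8.08201767e-04, -5.66596806e+01, -5.81621155e+00, -2.79113120e+01,
       -6.86484086e-02,  3.07708955e-02,  1.83442712e-04]), 'position': array([0.29109925, 0.58038383, 0.22568314]), 'tcp_rot': array([-3.13966066e+00, -4.95917996e-05,  2.67679853e+00]), 'force': array([-1.07610188, -0.10221929, -0.01104624]), 'moment': array([ 0.04559673, -0.0391329 ,  0.01300955]), 'opening': 0.0919750196818501}
scene {'fov_y': 57.56950016652885, 'cx': 326.43039287107905, 'cy': 242.5016937355936, 'view': array([[-0.96731858, -0.25313053, -0.0148225 ,  0.56723407],
       [ 0.2004843 , -0.7993071 ,  0.56649289, -0.19816332],
       [-0.15524437,  0.54500742,  0.82393331, -0.95287839],
       [ 0.        ,  0.        ,  0.        ,  1.        ]]), 'shot': 1}
lip [([264.7, 265.2], 0.75)]
pointer [([373.2, 21
[... 333 characters left out ...]
62068248325983, 'cx': 326.3532900263577, 'cy': 239.2803534406243, 'view': array([[-0.00154708, -0.99989914,  0.01411779,  0.01751201],
       [ 0.98170174,  0.00116968,  0.19042147, -0.60914731],
       [-0.19041878,  0.01415405,  0.98160091, -1.09625539],
       [ 0.        ,  0.        ,  0.        ,  1.        ]]), 'shot': 2}
lip [([197.5, 296.3], 0.92)]
pointer [([195.1, 191.3], 0.81)]
mark_line [([172.9, 178.9], 0.7), ([195.8, 298.4], 0.48)]
tray_tab [([287.4, 307.0], 0.8)]
tray_home []
press [([197.3, 301.0], 0.81)]
guard [([182.6, 294.2], 0.82)]
tray [([246.7, 301.2], 0.79)]
card_stack [([270.3, 180.9], 0.78)]
wire_spool [([317.6, 195.1], 0.95)]
oil_bottle [([277.7, 415.4], 0.75)]
1.2
```

View pics/scene0.png

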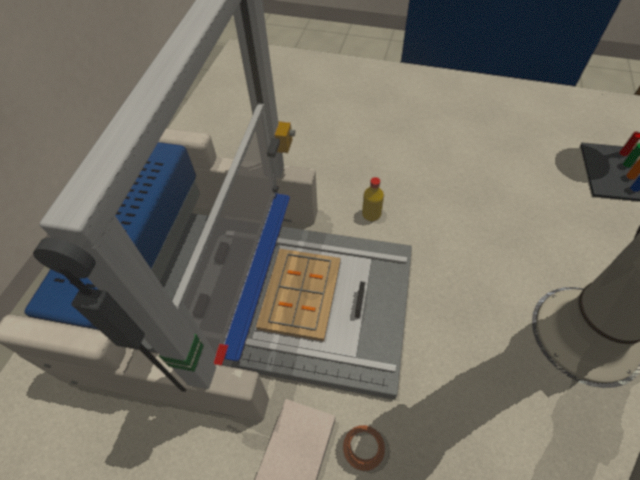

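View pics/top0.png

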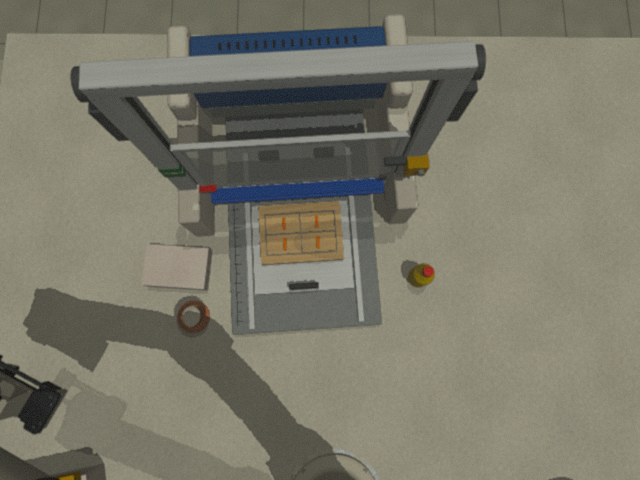

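Run:
```python
import cv2,numpy as np
a=cv2.imread("pics/scene0.png");b=cv2.imread("pics/top0.png")
f=lambda im,s:cv2.resize(im,None,fx=s,fy=s,interpolation=cv2.INTER_CUBIC)
cv2.imwrite("pics/c1.png",f(a[170:400,150:350],2.6))
cv2.imwrite("pics/c2.png",f(b[110:220,160:440],2.8))
cv2.imwrite("pics/c3.png",f(b[330:480,0:200],4))
```

```text
(no output)
```

View pics/c1.png

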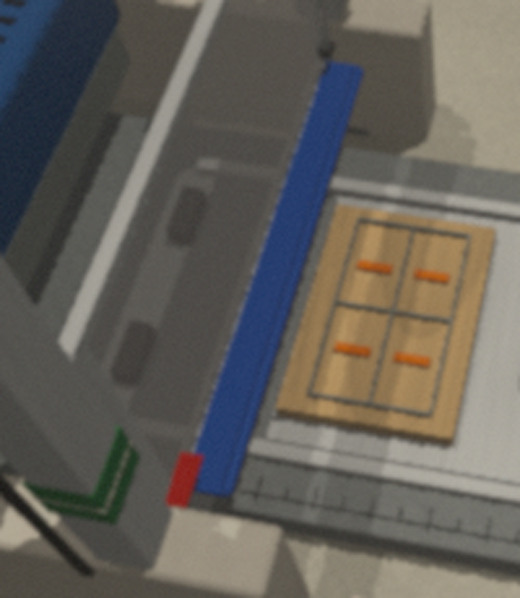

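View pics/c2.png

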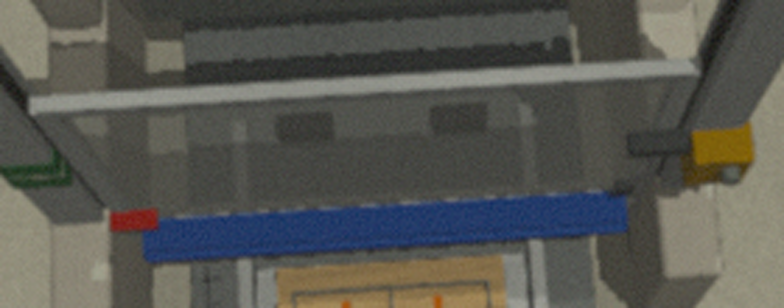

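View pics/c3.png

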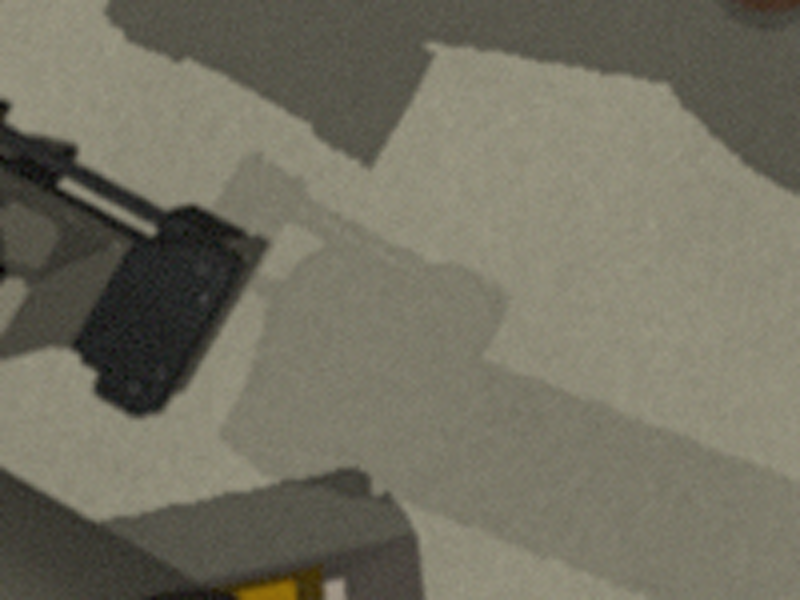

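```bash
cat > h.py <<'E'
import numpy as np
from scipy.optimize import least_squares
C={"scene":dict(f=57.56950016652885,cx=326.43039287107905,cy=242.5016937355936,V=np.array([[-0.96731858,-0.25313053,-0.0148225,0.56723407],[0.2004843,-0.7993071,0.56649289,-0.19816332],[-0.15524437,0.54500742,0.82393331,-0.95287839]])),
"top":dict(f=53.62068248325983,cx=326.3532900263577,cy=239.2803534406243,V=np.array([[-0.00154708,-0.99989914,0.01411779,0.01751201],[0.98170174,0.00116968,0.19042147,-0.60914731],[-0.19041878,0.01415405,0.98160091,-1.09625539]]))}
def proj(n,p):
    c=C[n];F=240/np.tan(np.radians(c["f"]/2));q=c["V"][:,:3]@np.asarray(p)+c["V"][:,3]
    return np.array([c["cy"]-F*q[1]/-q[2], c["cx"]+F*q[0]/-q[2]])   # row,col
def tri(obs,z=None):
    f=lambda p:np.concatenate([proj(n,p)-rc for n,rc in obs])
    if z is not None:
        s=least_squares(lambda u:f([u[0],u[1],z]),[.6,0]);return np.array([*s.x,z]),np.sqrt(np.mean(s.fun**2))
    s=least_squares(f,[.6,0,.1]);return s.x,np.sqrt(np.mean(s.fun**2))
def P(x,y,yaw): 
    c,s=np.cos(yaw),np.sin(yaw)
    return lambda l: np.array([x+c*l[0]-s*l[1],y+s*l[0]+c*l[1],l[2]])
E
python3 - <<'E'
from h import *
O={"lip":([264.7,265.2],[197.5,296.3]),"pointer":([373.2,217.6],[195.1,191.3]),"mark":([344.5,196.5],[172.9,178.9]),"tab":([298.3,359.7],[287.4,307.0]),"press":([293.8,256.4],[197.3,301.0]),"guard":([266.7,242.4],[182.6,294.2]),"tray":([295.8,314.2],[246.7,301.2]),"card":([451.9,295.6],[270.3,180.9]),"spool":([448.6,363.8],[317.6,195.1]),"oil":([213.8,371.2],[277.7,415.4])}
for k,(a,b) in O.items():
    p,r=tri([("scene",a),("top",b)]);print(k,p.round(4),round(r,1))
loc={"lip":[-.037,0,.125],"press":[0,0,0],"guard":[0,0,.125]}
def f(u):
    T=P(*u[:3]);r=[]
    L=dict(loc);L["pointer"]=[u[3],u[4],.155];L["mark"]=[u[5],u[6],u[7]];L["tab"]=[u[8],u[9],.061];L["tray"]=[u[8]+.106,u[9],.035]
    for k,l in L.items():
        for n,o in zip(("scene","top"),O[k]): r.append(proj(n,T(l))-o)
    return np.concatenate(r)
s=least_squares(f,[.7,0,0,0,.2,0,.25,.3,-.2,0],loss="soft_l1");print(s.x.round(4));print(s.fun.reshape(-1,2).round(1).tolist())
# top edge of guard: white bar ends
print(tri([("scene",[348,178]),("top",[148,172])]),tri([("scene",[108,262]),("top",[134,409])]))
E
```

```text
lip [0.6896 0.087  0.1482] 0.3
pointer [0.6921 0.3219 0.1611] 0.6
mark [0.7029 0.317  0.2753] 0.0
tab [0.4935 0.0639 0.0502] 0.1
press [ 0.7345  0.0826 -0.0069] 0.2
guard [0.7359 0.0937 0.1302] 1.7
tray [0.5932 0.079  0.0432] 0.1
card [ 0.5449  0.3845 -0.007 ] 0.8
spool [ 0.4225  0.3447 -0.015 ] 0.3
oil [ 0.5204 -0.2066  0.0069] 0.2
[ 0.7325  0.0875  0.1049 -0.0136  0.2369 -0.0054  0.2314  0.2753 -0.2424
  0.0041]
[[4.0, -0.4], [-0.2, 1.9], [0.7, -0.0], [-0.3, -2.0], [-0.2, 5.2], [-0.5, 2.5], [0.9, 0.5], [-1.1, 0.8], [0.0, 0.0], [-0.0, -0.0], [-1.1, 1.3], [0.5, -1.1], [0.7, -1.1], [-0.6, 0.8]]
(array([0.7364062 , 0.32947251, 0.27856178]), np.float64(5.284361004932565)) (array([ 0.74850544, -0.13371299,  0.3583442 ]), np.float64(1.2811639037647888))
```

```bash
python3 -m crank '{"slide":[[0,0,-0.8],[0,0,-0.8],[0,0,-0.8],[0,0,-0.8],[0,0,-0.8],[0,0,-0.8]],"roll":[-0.9,-0.9,-0.9,-0.9,-0.9,-0.9]}' && python3 -m crank '{"slide":[[-0.33,-0.9,0],[-0.33,-0.9,0],[-0.33,-0.9,0],[-0.33,-0.9,0],[-0.33,-0.9,0],[-0.33,-0.9,0],[-0.33,-0.9,0],[-0.33,-0.9,0],[-0.33,-0.9,0],[-0.33,-0.9,0],[-0.33,-0.9,0],[-0.33,-0.9,0],[-0.33,-0.9,0],[-0.33,-0.9,0],[-0.33,-0.9,0],[-0.33,-0.9,0],[-0.33,-0.9,0],[-0.33,-0.9,0],[-0.33,-0.9,0],[-0.33,-0.9,0]],"roll":[0,0,0,0,0,0,0,0,0,0,0,0,0,0,0,0,0,0,0,0]}'
python3 - <<'E'
from station import *
import cv2
for n in ["scene","top"]:
    c=camera(n); cv2.imwrite(f"pics/{n}1.png",c["pixels"])
s=observe();print(s["t"],s["qpos"].round(2))
E
```

```text
t: 1.7
position: [0.2913, 0.5809, 0.3477]
tcp_rot: [-3.142, 0.0, -3.036]
force: [0.0, 0.6, 0.3]
opening: 0.092
t: 3.37
position: [0.5011, 0.1489, 0.347]
tcp_rot: [3.142, 0.0, -3.041]
force: [0.6, -0.1, -0.3]
opening: 0.0917
3.4667 [-0.05  0.16 -0.32  1.71  0.05  1.28  1.28]
```

View pics/scene1.png

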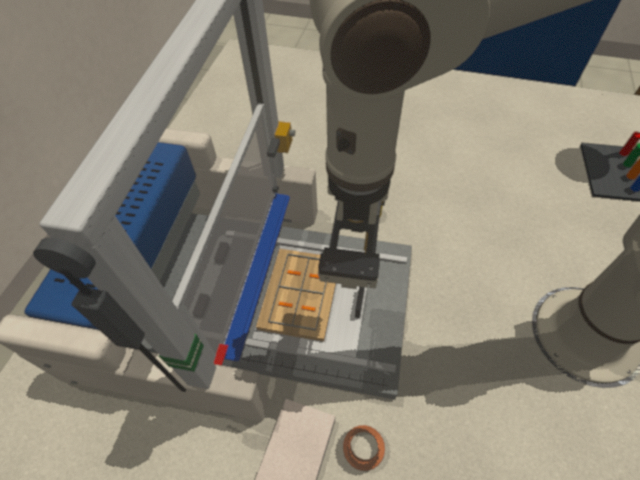

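View pics/top1.png

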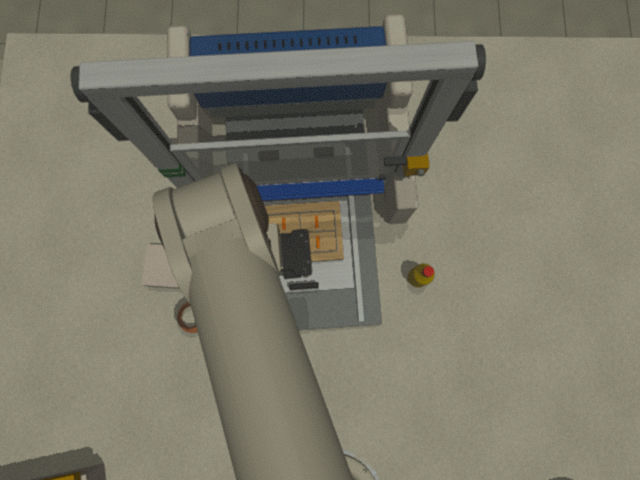

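Run:
```python
from h import *
import cv2
for p in ([.5011,.1489,.347],[.5011,.1489,.366],[.5011,.1489,.413],[.5,.149,.5]):
    print(proj("scene",p).round(0),proj("top",p).round(0))
a=cv2.imread("pics/scene1.png");b=cv2.imread("pics/top1.png")
f=lambda im,s:cv2.resize(im,None,fx=s,fy=s,interpolation=cv2.INTER_CUBIC)
cv2.imwrite("pics/d1.png",np.hstack([f(a[130:330,290:410],3),f(b[170:320,240:340],4)]))
```

```text
[256. 353.] [268. 255.]
[249. 353.] [266. 254.]
[230. 354.] [263. 250.]
[189. 358.] [255. 241.]
```

View pics/d1.png

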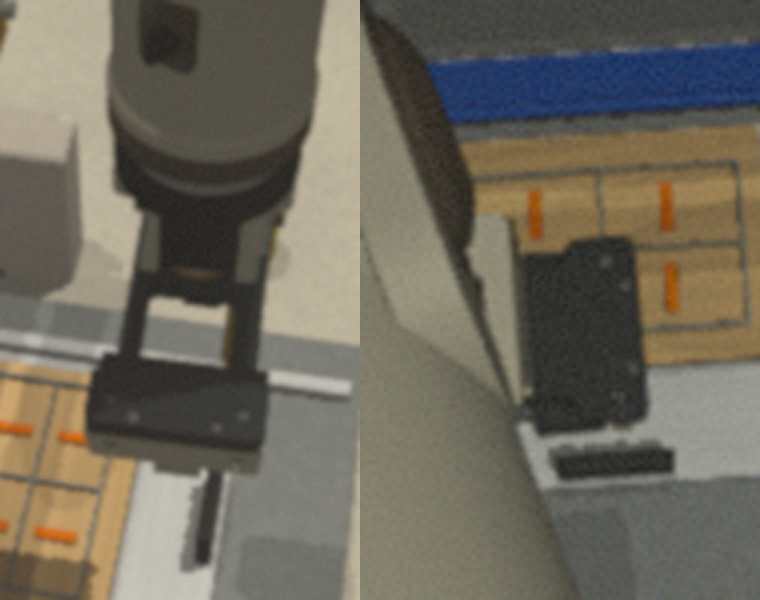

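Run:
```python
from h import *
import cv2
a=cv2.imread("pics/scene1.png");b=cv2.imread("pics/top1.png")
T=P(.5011,.1489,-3.041+np.pi)
im={"scene":a,"top":b}
out=[]
col=[(0,0,255),(0,255,0),(255,0,0),(0,255,255),(255,0,255)]
for n,(r0,r1,c0,c1) in {"scene":(180,310,290,410),"top":(190,320,230,350)}.items():
    S=3.3
    g=cv2.resize(im[n][r0:r1,c0:c1],None,fx=S,fy=S,interpolation=cv2.INTER_CUBIC)
    def pt(l,z): 
        r=proj(n,T([l[0],l[1],.347+z]));return (int((r[1]-c0+.5)*S),int((r[0]-r0+.5)*S))
    for i,(hx,hy,z) in enumerate([(.0375,.095,.066),(.0375,.095,.1),(.0375,.095,.14),(.0095,.065,0)]):
        q=[pt(l,z) for l in ((hx,hy),(-hx,hy),(-hx,-hy),(hx,-hy))]
        cv2.polylines(g,[np.array(q)],True,col[i],1)
    out.append(g)
cv2.imwrite("pics/e1.png",np.hstack(out))
```

```text
(no output)
```

View pics/e1.png

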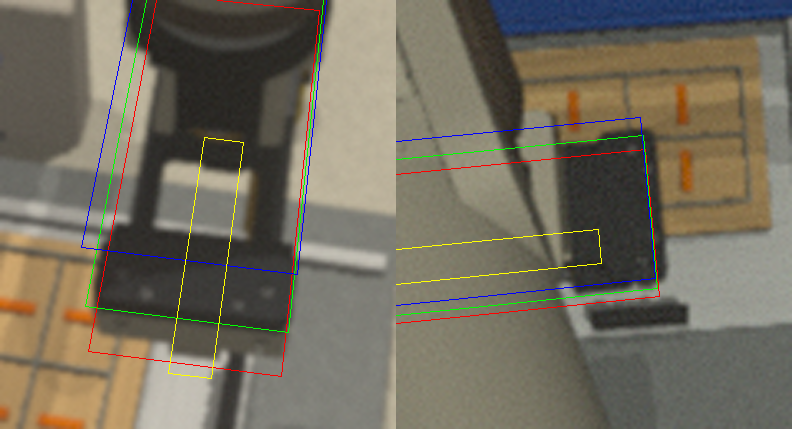

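```bash
cat > fit.py <<'E'
from h import *
O=[([-.34,.18,.035],"top",(333,233)),([-.34,-.18,.035],"top",(325.5,381)),([-.34,.18,.035],"scene",(389,398)),([-.34,-.18,.035],"scene",(243,411.5)),
([0,0,0],"top",(197.3,301)),([0,0,0],"scene",(293.8,256.4))]
def f(u):
    T=P(*u);return np.concatenate([proj(n,T(l))-np.array(o) for l,n,o in O])
s=least_squares(f,[.73,.085,.05],loss="soft_l1")
if __name__=="__main__":
    print(s.x.round(4),s.fun.reshape(-1,2).round(1).tolist())
    import cv2
    T=P(*s.x)
    def draw(g,n,r0,c0,S,pts,col,closed=False):
        q=[proj(n,T(p)) for p in pts];q=np.array([[(v[1]-c0+.5)*S,(v[0]-r0+.5)*S] for v in q]).astype(int)
        cv2.polylines(g,[q],closed,col,1)
    for n,(r0,r1,c0,c1),S in (("top",(150,350,140,400),3),("scene",(180,430,150,420),2.4)):
        im=cv2.imread(f"pics/{n}0.png");g=cv2.resize(im[r0:r1,c0:c1],None,fx=S,fy=S,interpolation=cv2.INTER_CUBIC)
        draw(g,n,r0,c0,S,[[-.34,.18,.035],[-.34,-.18,.035],[0,-.18,.035],[0,.18,.035]],(0,0,255),True)
        draw(g,n,r0,c0,S,[[-.042,.2,.13],[-.042,-.2,.13],[-.007,-.2,.13],[-.007,.2,.13]],(0,255,255),True)
        draw(g,n,r0,c0,S,[[0,.22,.05],[0,.22,.34],[0,-.22,.34],[0,-.22,.05]],(0,255,0),True)
        draw(g,n,r0,c0,S,[[0,.27,0],[-.1,.27,0],[-.1,.2,0]],(255,0,255))
        cv2.imwrite(f"pics/f_{n}.png",g)
E
python3 fit.py
```

```text
[0.7322 0.0832 0.0682] [[2.2, 0.0], [-1.0, 2.3], [3.9, -1.0], [0.2, 0.0], [-0.2, -0.4], [-0.9, 0.7]]
```

```bash
sleep 1
```

```text
(no output)
```

View pics/f_top.png

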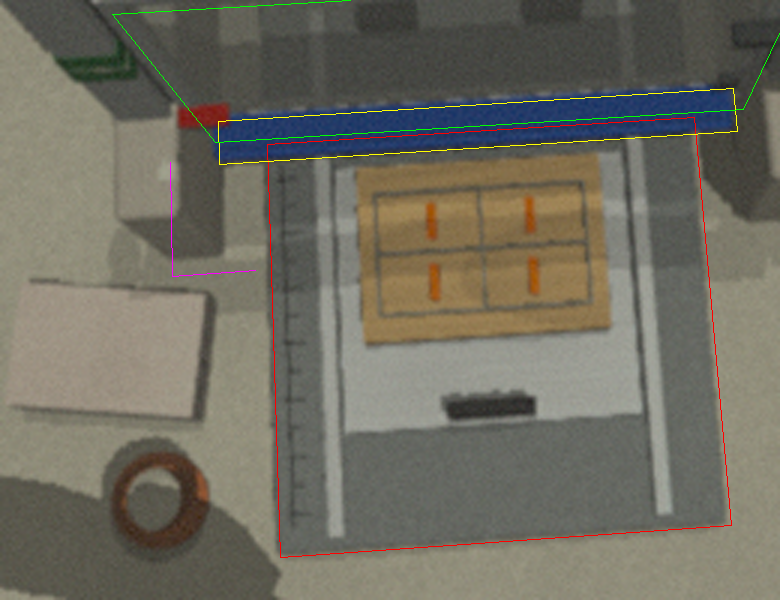

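View pics/f_scene.png

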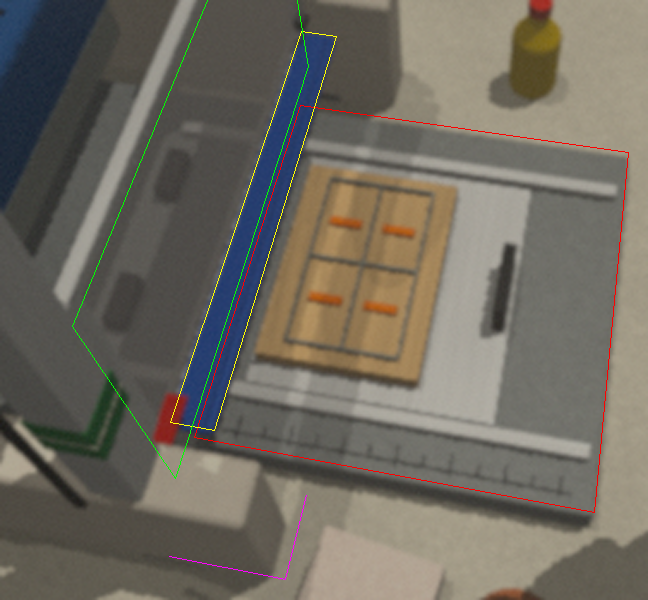

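Run:
```python
from h import *
from fit import s
import cv2
x,y,w=s.x;T=P(x,y,w)
def loc(p): c,q=np.cos(w),np.sin(w);d=p[:2]-[x,y];return np.array([c*d[0]+q*d[1],-q*d[0]+c*d[1]]).round(4)
print("cheek bottom inner",loc(tri([("top",[235.5,213.5])],0)[0]))
for z in (.1,.13,.16,.19): print(z,loc(tri([("top",[222.2,199.5])],z)[0]))
print("table left edge pts",[loc(tri([("top",q)],.035)[0]) for q in ([210,229.3],[260,230.5],[330,232.9])])
print("centre world",T([-.128,.203,0]), "card",loc(np.array([.5449,.3845])),"spool",loc(np.array([.4225,.3447])))
S=4
im=cv2.imread("pics/top0.png");cv2.imwrite("pics/g1.png",cv2.resize(im[170:290,150:300],None,fx=5,fy=5,interpolation=cv2.INTER_CUBIC))
im=cv2.imread("pics/scene0.png");cv2.imwrite("pics/g2.png",cv2.resize(im[330:440,160:320],None,fx=5,fy=5,interpolation=cv2.INTER_CUBIC))
```

```text
cheek bottom inner [-0.0869  0.2278]
0.1 [-0.0745  0.2384]
0.13 [-0.0819  0.2311]
0.16 [-0.0894  0.2239]
0.19 [-0.0968  0.2166]
table left edge pts [array([-0.0319,  0.1794]), array([-0.1586,  0.1804]), array([-0.3278,  0.18  ])]
centre world [0.59063927 0.27703668 0.        ] card [-0.1663  0.3133] spool [-0.2911  0.282 ]
```

View pics/g1.png

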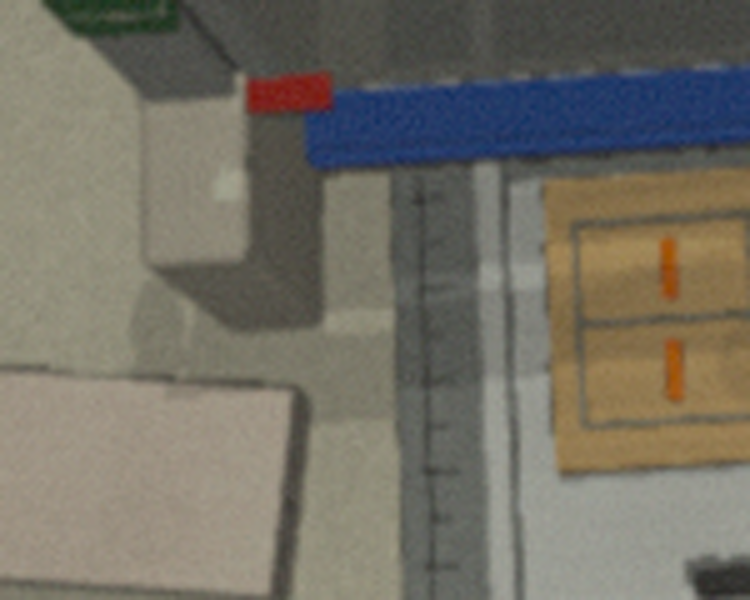

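View pics/g2.png

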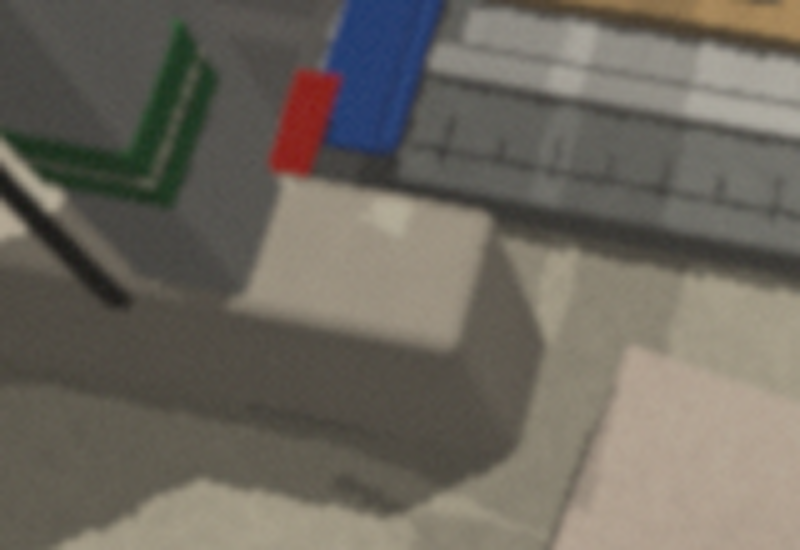

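```bash
python3 -m crank '{"slide":[[0,0,0],[0,0,0],[0,0,0],[0,0,0],[0,0,0],[0,0,0],[0,0,0],[0,0,0],[0,0,0],[0,0,0],[0,0,0],[0,0,0]],"roll":[-0.8,-0.8,-0.8,-0.8,-0.8,-0.8,-0.8,-0.8,-0.8,-0.8,-0.8,-0.8]}' 1 && python3 -m crank '{"slide":[[-0.7,0.015,0.6],[-0.7,0.015,0.6],[-0.7,0.015,0.6],[-0.7,0.015,0.6],[-0.7,0.015,0.6],[-0.7,0.015,0.6],[-0.7,0.015,0.6],[-0.7,0.015,0.6],[0,0,0]],"roll":[0,0,0,0,0,0,0,0,0]}'
python3 - <<'E'
from station import *
import cv2
for n in ["scene","top"]:
    c=camera(n); cv2.imwrite(f"pics/{n}2.png",c["pixels"])
s=observe();print(s["t"],s["qpos"].round(2),s["position"].round(4),s["tcp_rot"].round(3))
E
```

```text
t: 4.47
position: [0.5004, 0.1507, 0.3468]
tcp_rot: [3.142, 0.0, -2.031]
force: [-0.1, 0.1, 0.2]
opening: 0.0163
t: 5.22
position: [0.5588, 0.2801, 0.2232]
tcp_rot: [3.137, -0.001, -2.031]
force: [-0.4, -0.1, -0.1]
opening: 0.0005
5.3167 [-0.18  0.46 -0.43  1.62  0.21  1.11  2.01] [0.5598 0.2773 0.226 ] [ 3.140e+00 -1.000e-03 -2.034e+00]
```

View pics/scene2.png

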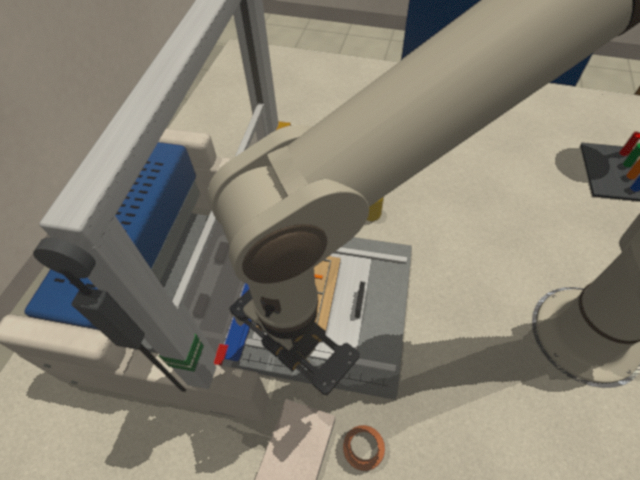

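View pics/top2.png

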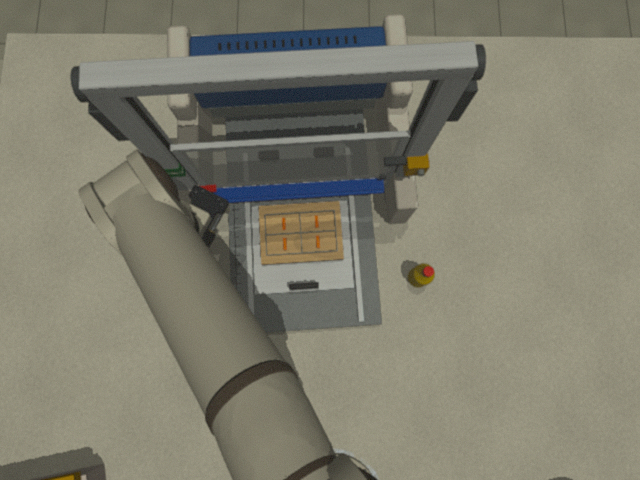

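```bash
cat > ov.py <<'E'
from h import *
import cv2,sys
def ov(tag,pos,psi,out,win=None):
    T=P(pos[0],pos[1],psi-np.pi);col=[(0,0,255),(0,255,0),(0,255,255)];o=[]
    for n in ("scene","top"):
        r,c=proj(n,[pos[0],pos[1],pos[2]+.09]).astype(int);h=62
        r0=max(0,r-h);c0=max(0,c-h);S=3.2
        im=cv2.imread(f"pics/{n}{tag}.png")
        g=cv2.resize(im[r0:r0+2*h,c0:c0+2*h],None,fx=S,fy=S,interpolation=cv2.INTER_CUBIC)
        for i,(hx,hy,z) in enumerate([(.0375,.095,.066),(.0375,.095,.1),(.0095,.019,0)]):
            q=[proj(n,T([l[0],l[1],0])+[0,0,pos[2]+z]) for l in ((hx,hy),(-hx,hy),(-hx,-hy),(hx,-hy))]
            cv2.polylines(g,[np.array([[(v[1]-c0+.5)*S,(v[0]-r0+.5)*S] for v in q]).astype(int)],True,col[i],1)
        o.append(g)
    cv2.imwrite(out,np.hstack(o))
E
python3 -c "
from ov import *
ov('2',[.5598,.2773,.226],-2.034,'pics/o2.png')"
```

```text
(no output)
```

View pics/o2.png

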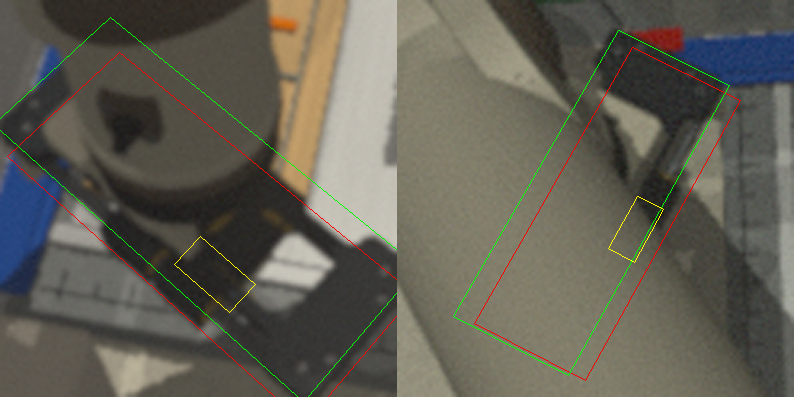

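```bash
python3 -m crank '{"slide":[[0.07,-0.08,0.7],[0,0,0.7],[0,0,0.7],[0,0,0.7],[0,0,0.7],[0,0,0.7],[0,0,0.7],[0,0,0.7],[0,0,0.7],[0,0,0.7],[0,0,0.5],[0,0,0]],"roll":[0,0,0,0,0,0,0,0,0,0,0,0]}'
python3 - <<'E'
from station import *
import cv2
for n in ["scene","top"]:
    c=camera(n); cv2.imwrite(f"pics/{n}3.png",c["pixels"])
s=observe();print(s["t"],s["position"].round(4),s["tcp_rot"].round(3),s["force"].round(2))
from ov import *
ov('3',s["position"],s["tcp_rot"][2],'pics/o3.png')
E
```

```text
t: 6.32
position: [0.5606, 0.2722, 0.0376]
tcp_rot: [3.14, -0.003, -2.037]
force: [-1.3, 0.5, 0.6]
opening: 0.0005
6.4167 [0.5621 0.2737 0.0399] [-3.141  0.    -2.036] [0.05 0.3  0.78]
```

View pics/o3.png

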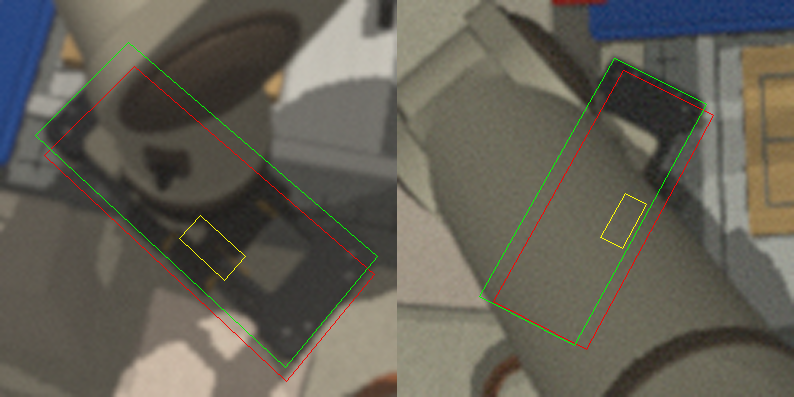

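```bash
python3 -m crank '{"slide":[[-0.05,0.03,0.35],[0,0,0.35],[0,0,0.35],[0,0,0]],"roll":[0,0,0,0]}'
python3 - <<'E'
from station import *
import numpy as np
from fit import s as F
x,y,w=F.x
s=observe();print(s["t"],s["position"].round(4),s["tcp_rot"].round(3),s["force"].round(2))
c,q=np.cos(w),np.sin(w);d=s["position"][:2]-[x,y];print("press",c*d[0]+q*d[1],-q*d[0]+c*d[1])
E
```

```text
t: 6.75
position: [0.5604, 0.2747, 0.011]
tcp_rot: [3.14, -0.002, -2.036]
force: [0.3, -0.5, -0.4]
opening: 0.0002
6.75 [0.5604 0.2747 0.011 ] [ 3.140e+00 -2.000e-03 -2.036e+00] [ 0.34 -0.51 -0.41]
press -0.15828758176921642 0.20268786340568393
```

```bash
python3 -m crank '{"slide":[[-0.1,-0.172,0],[-0.1,-0.172,0],[-0.1,-0.172,0],[-0.1,-0.172,0],[-0.1,-0.172,0],[-0.1,-0.172,0],[0,0,0]],"roll":[0,0,0,0,0,0,0]}'
python3 - <<'E'
from station import *
import numpy as np,cv2
from fit import s as F
x,y,w=F.x
for n in ["scene","top"]:
    c=camera(n); cv2.imwrite(f"pics/{n}4.png",c["pixels"])
s=observe();print(s["t"],s["position"].round(4),s["tcp_rot"].round(3),s["force"].round(2),s["moment"].round(2))
c,q=np.cos(w),np.sin(w);d=s["position"][:2]-[x,y];print("press",c*d[0]+q*d[1],-q*d[0]+c*d[1])
from ov import *
ov('4',s["position"],s["tcp_rot"][2],'pics/o4.png')
E
```

```text
t: 7.33
position: [0.593, 0.277, 0.0132]
tcp_rot: [-3.141, 0.001, -2.037]
force: [0.0, -0.1, 0.2]
opening: 0.0003
7.4333 [0.5917 0.2772 0.0129] [ 3.142  0.    -2.036] [-0.82  1.01 -0.38] [ 0.1   0.05 -0.06]
press -0.1269677451861784 0.2030590210589081
```

View pics/o4.png

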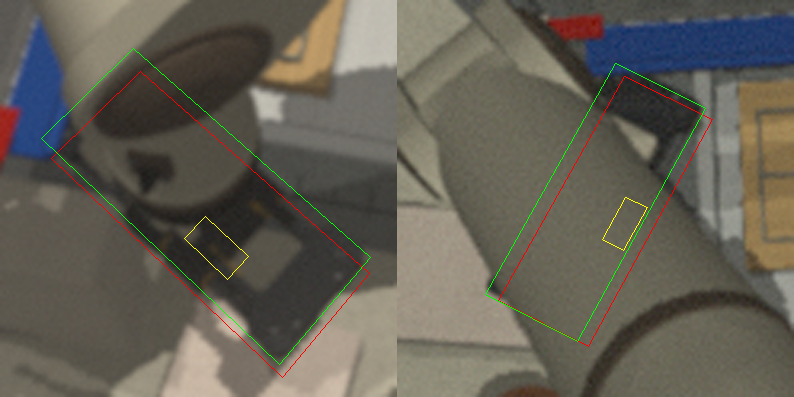

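```bash
cat > st.py <<'E'
from station import *
import numpy as np
from fit import s as F
x,y,w=F.x
s=observe();c,q=np.cos(w),np.sin(w);d=s["position"][:2]-[x,y]
print(round(s["t"],2),"press",round(c*d[0]+q*d[1],4),round(-q*d[0]+c*d[1],4),"z",round(s["position"][2],4),"F",s["force"].round(1),"M",s["moment"].round(2))
E
python3 -m crank '{"slide":[[0,0,-0.15],[0,0,-0.15],[0,0,-0.15],[0,0,0]],"roll":[0,0,0,0]}' >/dev/null; python3 st.py
python3 -m crank '{"slide":[[0,0,-0.15],[0,0,0]],"roll":[0,0]}' >/dev/null; python3 st.py
python3 -m crank '{"slide":[[0,0,-0.15],[0,0,0]],"roll":[0,0]}' >/dev/null; python3 st.py
python3 -m crank '{"slide":[[0,0,-0.15],[0,0,0]],"roll":[0,0]}' >/dev/null; python3 st.py
```

```text
7.77 press -0.1272 0.2033 z 0.025 F [-0.6 -1.  -0.5] M [ 0.05  0.21 -0.01]
7.93 press -0.127 0.2034 z 0.0287 F [-0.5 -0.3 -1.3] M [0.1 0.2 0. ]
8.1 press -0.1269 0.2034 z 0.0324 F [-0.7 -0.9 -1.4] M [ 0.14  0.25 -0.  ]
8.27 press -0.1269 0.2033 z 0.0362 F [ 0.7 -0.6 -1.2] M [ 0.15  0.27 -0.03]
```

```bash
python3 -m crank '{"slide":[[0,0,-0.15],[0,0,-0.15],[0,0,-0.15],[0,0,0]],"roll":[0,0,0,0]}' >/dev/null; python3 st.py
python3 -m crank '{"slide":[[0,0,-0.15],[0,0,-0.15],[0,0,-0.15],[0,0,0]],"roll":[0,0,0,0]}' >/dev/null; python3 st.py
python3 - <<'E'
from station import *
import cv2
s=observe()
for n in ["scene","top"]:
    c=camera(n); cv2.imwrite(f"pics/{n}5.png",c["pixels"])
    print(n,[(d["point"],round(d["confidence"],2)) for d in landmark_of(c,"pointer")[:2]])
from ov import *
ov('5',s["position"],s["tcp_rot"][2],'pics/o5.png')
E
```

```text
8.6 press -0.1266 0.2034 z 0.0478 F [-0.3 -0.7 -0.4] M [ 0.04  0.22 -0.01]
8.93 press -0.1266 0.2034 z 0.0591 F [-0.   0.2 -0.4] M [ 0.07  0.14 -0.03]
scene [([363.0, 213.4], 0.89)]
top []
```

View pics/o5.png

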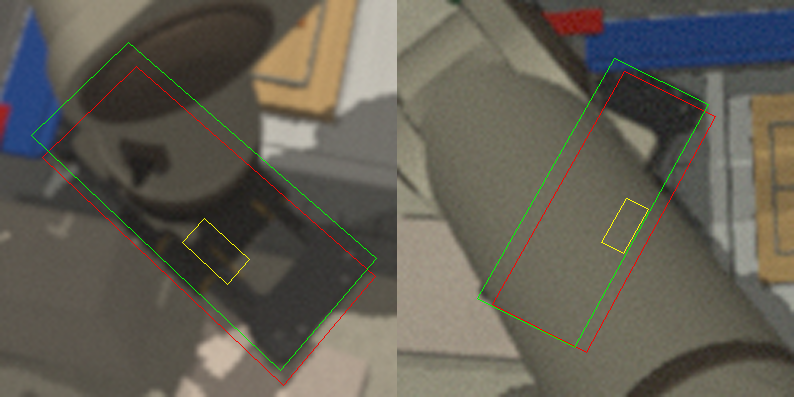

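View pics/scene5.png

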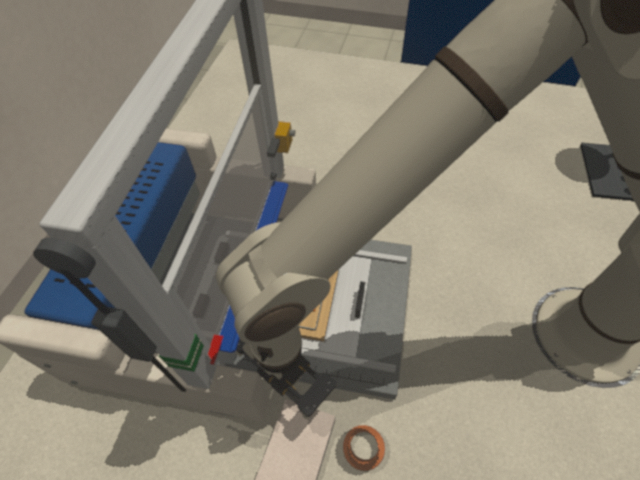

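```bash
python3 -m crank '{"slide":[[0.03,-0.11,0],[0.03,-0.11,0],[0.03,-0.11,0],[0.02,-0.11,0],[0,0,0]],"roll":[0,0,0,0,0]}' >/dev/null; python3 st.py
python3 -m crank '{"slide":[[0,0,-0.15],[0,0,-0.15],[0,0,-0.15],[0,0,-0.15],[0,0,0]],"roll":[0,0,0,0,0]}' >/dev/null; python3 st.py
python3 -m crank '{"slide":[[0,0,-0.15],[0,0,-0.15],[0,0,-0.15],[0,0,-0.15],[0,0,0]],"roll":[0,0,0,0,0]}' >/dev/null; python3 st.py
python3 - <<'E'
from station import *
import cv2
from h import *
s=observe()
for n in ["scene","top"]:
    c=camera(n); cv2.imwrite(f"pics/{n}6.png",c["pixels"])
    for k in ("pointer","mark_line"):print(n,k,[(d["point"],round(d["confidence"],2)) for d in landmark_of(c,k)[:2]])
from fit import s as F
T=P(*F.x)
for z in (.155,.19,.225,.26,.275,.296): print(z,proj("scene",T([-.0136,.232,z])).round(1),proj("top",T([-.0136,.232,z])).round(1))
E
```

```text
9.55 press -0.1184 0.1942 z 0.0578 F [ 0.5 -1.2 -2.1] M [ 0.1   0.21 -0.01]
9.97 press -0.1185 0.1955 z 0.0742 F [-0.3 -0.4 -0.5] M [ 0.02  0.17 -0.03]
10.38 press -0.1185 0.1958 z 0.0892 F [-0.5  0.2 -1.1] M [ 0.09  0.22 -0.  ]
scene pointer [([358.5, 204.8], 0.59)]
scene mark_line [([347.2, 199.6], 0.91)]
top pointer [([183.5, 183.7], 0.81)]
top mark_line []
0.155 [368.6 215.2] [190.3 195.8]
0.19 [361.7 210.5] [185.7 191.7]
0.225 [354.3 205.5] [180.7 187.3]
0.26 [346.3 200. ] [175.3 182.7]
0.275 [342.6 197.5] [172.9 180.5]
0.296 [337.3 193.8] [169.4 177.5]
```

```bash
python3 -m crank '{"slide":[[0,0,-0.15],[0,0,-0.15],[0,0,-0.15],[0,0,-0.15],[0,0,0]],"roll":[0,0,0,0,0]}' >/dev/null; python3 st.py
python3 -m crank '{"slide":[[0,0,-0.1],[0,0,-0.1],[0,0,0]],"roll":[0,0,0]}' >/dev/null; python3 st.py
python3 -m crank '{"slide":[[0,0,-0.1],[0,0,0]],"roll":[0,0]}' >/dev/null; python3 st.py
python3 -m crank '{"slide":[[0,0,-0.1],[0,0,0]],"roll":[0,0]}' >/dev/null; python3 st.py
python3 -m crank '{"slide":[[0,0,-0.1],[0,0,0]],"roll":[0,0]}' >/dev/null; python3 st.py
python3 -m crank '{"slide":[[0,0,-0.1],[0,0,0]],"roll":[0,0]}' >/dev/null; python3 st.py
```

```text
11.1 press -0.1187 0.1954 z 0.1041 F [-0.7 -0.2 -0.8] M [ 0.08  0.22 -0.02]
11.35 press -0.1187 0.1953 z 0.1087 F [-0.4  0.3 -1.3] M [0.19 0.22 0.04]
11.52 press -0.1189 0.1952 z 0.1109 F [-0.5  0.3 -1.9] M [ 0.16  0.28 -0.03]
11.68 press -0.119 0.1952 z 0.1134 F [-0.9 -0.1 -0.2] M [0.13 0.2  0.04]
11.85 press -0.1192 0.1951 z 0.1155 F [-0.1  0.1 -2.6] M [ 0.14  0.36 -0.03]
12.02 press -0.1191 0.1951 z 0.1181 F [ 0.   0.7 -0.8] M [0.07 0.23 0.02]
```

```bash
for i in 1; do python3 -m crank '{"slide":[[0,0,-0.06],[0,0,0]],"roll":[0,0]}' >/dev/null; python3 st.py
python3 -m crank '{"slide":[[0,0,-0.06],[0,0,0]],"roll":[0,0]}' >/dev/null; python3 st.py
python3 -m crank '{"slide":[[0,0,-0.06],[0,0,0]],"roll":[0,0]}' >/dev/null; python3 st.py
python3 -m crank '{"slide":[[0,0,-0.06],[0,0,0]],"roll":[0,0]}' >/dev/null; python3 st.py
python3 -m crank '{"slide":[[0,0,-0.06],[0,0,0]],"roll":[0,0]}' >/dev/null; python3 st.py
python3 -m crank '{"slide":[[0,0,-0.06],[0,0,0]],"roll":[0,0]}' >/dev/null; python3 st.py
done
```

```text
12.18 press -0.1189 0.1952 z 0.1199 F [-0.2 -0.1 -1.1] M [0.06 0.2  0.  ]
12.35 press -0.1186 0.1953 z 0.1217 F [-0.2  0.1 -0.7] M [ 0.08  0.15 -0.01]
12.52 press -0.1187 0.1953 z 0.1231 F [-0.1  0.4 -1.3] M [ 0.09  0.19 -0.03]
12.68 press -0.119 0.1952 z 0.1243 F [ 0.4 -0.4 -1.5] M [ 0.09  0.13 -0.01]
12.85 press -0.1192 0.1952 z 0.1252 F [ 1.8  0.7 -5. ] M [0.2  0.22 0.08]
13.02 press -0.1198 0.195 z 0.1256 F [  3.9   1.  -10.1] M [0.51 0.45 0.21]
```

```bash
python3 -m crank '{"slide":[[0,0,0.06],[0,0,0.06],[0,0,0]],"roll":[0,0,0]}' >/dev/null; python3 st.py
python3 -m crank '{"slide":[[0,0,0.06],[0,0,0]],"roll":[0,0]}' >/dev/null; python3 st.py
python3 -m crank '{"slide":[[0,0,0.06],[0,0,0]],"roll":[0,0]}' >/dev/null; python3 st.py
python3 -m crank '{"slide":[[0,0,0.06],[0,0,0.06],[0,0,0]],"roll":[0,0,0]}' >/dev/null; python3 st.py
python3 -m crank '{"slide":[[0,0,0.12],[0,0,0.12],[0,0,0]],"roll":[0,0,0]}' >/dev/null; python3 st.py
python3 - <<'E'
from station import *
import cv2
for n in ["scene","top"]:
    c=camera(n); cv2.imwrite(f"pics/{n}7.png",c["pixels"])
    for k in ("pointer","mark_line"):print(n,k,[(d["point"],round(d["confidence"],2)) for d in landmark_of(c,k)[:2]])
E
```

```text
13.27 press -0.1191 0.1952 z 0.1241 F [ 0.1  0.2 -2.4] M [ 0.18  0.35 -0.04]
13.43 press -0.1187 0.1954 z 0.1229 F [ 0.7 -0.6 -2.4] M [0.19 0.16 0.01]
13.6 press -0.1186 0.1954 z 0.1214 F [ 0.1  0.2 -0.3] M [0.11 0.09 0.01]
13.85 press -0.1191 0.1951 z 0.1177 F [-0.7  0.9  0.3] M [ 0.09  0.09 -0.03]
14.1 press -0.1196 0.195 z 0.1111 F [-0.6  0.1  0.5] M [ 0.08  0.1  -0.  ]
scene pointer [([350.3, 201.6], 0.69)]
scene mark_line [([297.0, 361.9], 0.36)]
top pointer [([177.6, 176.7], 0.63), ([269.2, 183.8], 0.47)]
top mark_line []
```

View pics/scene7.png

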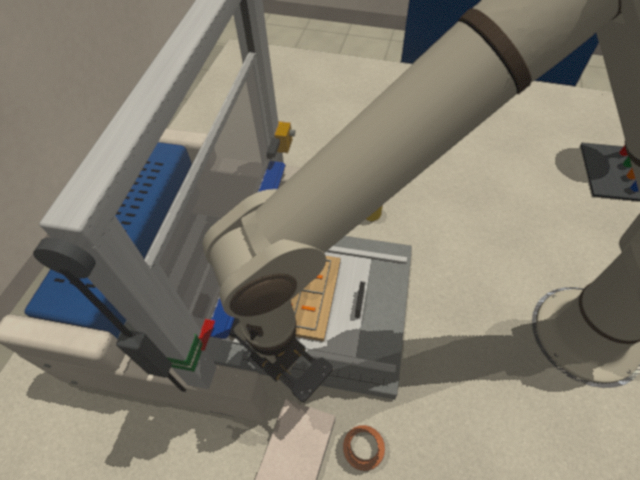

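```bash
python3 -m crank '{"slide":[[0,0,0.2],[0,0,0.2],[0,0,0.2],[0.2,0.345,0],[0.2,0.345,0],[0.2,0.345,0],[0.2,0.345,0],[0.2,0.345,0],[0.2,0.345,0],[0,0,0]],"roll":[0,0,0,0,0,0,0,0,0,0]}' >/dev/null; python3 st.py
python3 - <<'E'
from station import *
import cv2
for n in ["scene","top"]:
    c=camera(n); cv2.imwrite(f"pics/{n}8.png",c["pixels"])
    for k in ("pointer","mark_line"):print(n,k,[(d["point"],round(d["confidence"],2)) for d in landmark_of(c,k)[:2]])
E
```

```text
15.23 press -0.1815 0.196 z 0.0969 F [-0.3  0.5  0.3] M [ 0.17  0.04 -0.  ]
scene pointer [([350.6, 201.5], 0.81)]
scene mark_line [([345.2, 197.3], 0.74), ([238.4, 237.3], 0.49)]
top pointer [([177.8, 179.2], 0.57), ([315.4, 192.6], 0.18)]
top mark_line [([171.6, 178.2], 0.76)]
```

View pics/scene8.png

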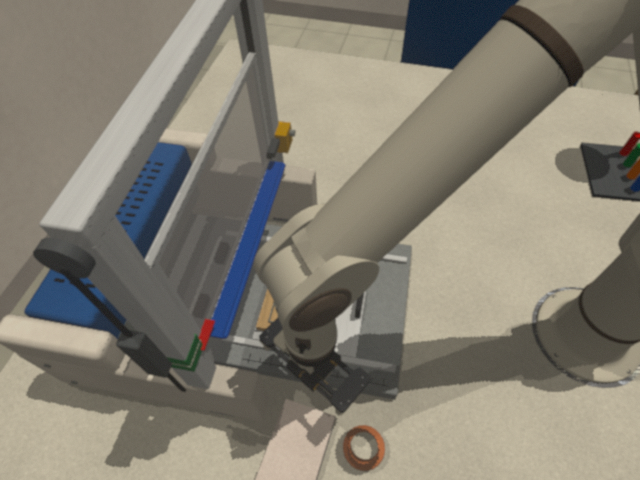

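```bash
python3 -m crank '{"slide":[[0,0,-0.4],[0,0,-0.4],[0,0,-0.4],[0,0,-0.4],[0,0,0],[0,0,0],[0,0,0],[0,0,0],[0,0,0],[0,0,0],[0,0,0],[0,0,0]],"roll":[0.825,0.825,0.825,0.825,0.825,0.825,0.825,0.825,0.825,0.825,0.825,0.825]}' && python3 -m crank '{"slide":[[0.55,-0.77,0],[0.55,-0.77,0],[0.55,-0.77,0],[0.55,-0.77,0],[0.55,-0.77,0],[0.55,-0.77,0],[0.55,-0.77,0],[0.55,-0.77,0],[0.55,-0.77,0],[0.55,-0.77,0],[0,0,0]],"roll":[0,0,0,0,0,0,0,0,0,0,0]}'; python3 st.py
python3 - <<'E'
from station import *
import cv2
for n in ["scene","top"]:
    c=camera(n); cv2.imwrite(f"pics/{n}9.png",c["pixels"])
    for k in ("pointer","tray_tab","lip"):print(n,k,[(d["point"],round(d["confidence"],2)) for d in landmark_of(c,k)[:2]])
E
```

```text
t: 16.53
position: [0.5408, 0.2663, 0.1369]
tcp_rot: [3.141, 0.0, -3.077]
force: [-0.6, -0.7, -0.1]
opening: 0.0001
t: 17.45
position: [0.414, 0.0606, 0.1366]
tcp_rot: [-3.14, -0.003, -3.077]
force: [0.1, -1.0, -0.3]
opening: 0.0002
17.45 press -0.319 -0.0009 z 0.1366 F [ 0.1 -1.  -0.3] M [-0.01  0.08 -0.03]
scene pointer [([351.4, 203.3], 0.89)]
scene tray_tab [([296.8, 361.4], 0.71)]
scene lip [([236.0, 257.7], 0.64)]
top pointer [([177.9, 180.3], 0.57)]
top tray_tab [([287.7, 305.1], 0.83)]
top lip [([185.4, 295.7], 0.59)]
```

View pics/scene9.png

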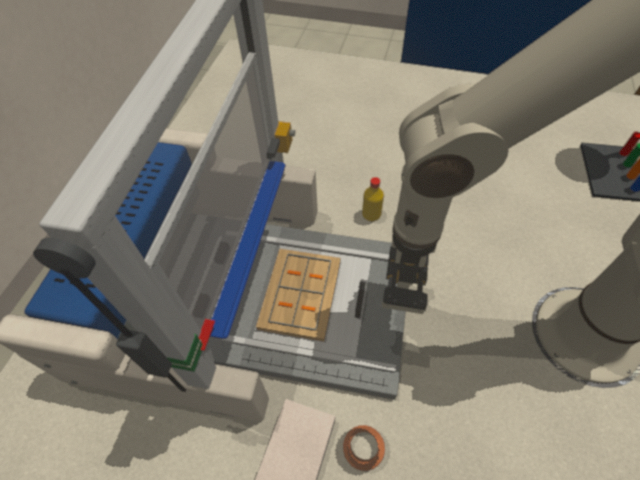

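View pics/top9.png

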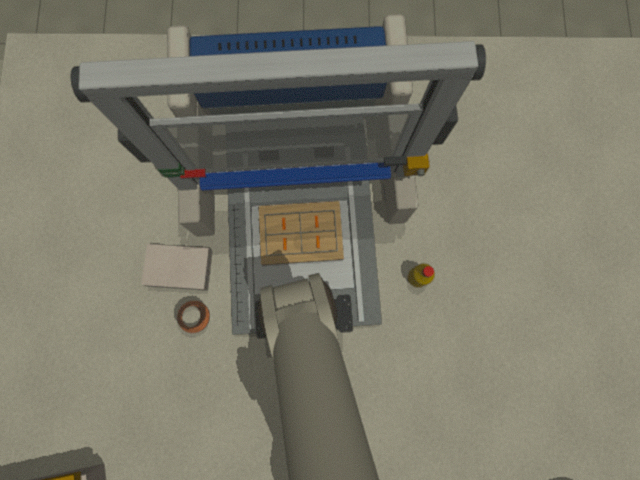

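Run:
```python
from h import *
from fit import s as F
x,y,w=F.x
def loc(p): c,q=np.cos(w),np.sin(w);d=p[:2]-[x,y];return np.array([c*d[0]+q*d[1],-q*d[0]+c*d[1],p[2]]).round(4)
for nm,a,b in (("pointer",[351,202.7],[177.8,179.8]),("pointer0",[373.2,217.6],[195.1,191.3]),("mark",[345,197.2],[172.5,178.6]),("tab",[297.5,360.5],[287.5,306]),("lip",[236,257.7],[185.4,295.7])):
    p,r=tri([("scene",a),("top",b)]);print(nm,loc(p),round(r,1))
print("tab z fixed",loc(tri([("top",[287.5,306])],.061)[0]),loc(tri([("scene",[297.5,360.5])],.061)[0]))
```

```text
pointer [-0.0193  0.2381  0.2589] 0.3
pointer0 [-0.0237  0.2408  0.1611] 0.6
mark [-0.0138  0.2357  0.2753] 0.4
tab [-0.2408 -0.0008  0.0589] 0.0
lip [-0.0415  0.0035  0.2438] 1.0
tab z fixed [-0.241  -0.0008  0.061 ] [-0.2408  0.0003  0.061 ]
```

```bash
python3 -m crank '{"slide":[[0,0,0.5],[0,0,0.5],[0,0,0.5],[0,0,0.5],[0,0,0.5],[0,0,0.5],[0,0,0.48],[-0.4,0,0],[-0.4,0,0],[-0.4,0,0],[-0.4,0,0],[-0.4,0,0],[-0.3,0,0],[-0.1,0,0],[0,0,0]],"roll":[0,0,0,0,0,0,0,0,0,0,0,0,0,0,0]}' >/dev/null; python3 st.py
python3 -m crank '{"slide":[[-0.08,0,0],[-0.08,0,0],[-0.08,0,0],[-0.08,0,0],[-0.08,0,0]],"roll":[0,0,0,0,0]}' >/dev/null; python3 st.py
python3 -m crank '{"slide":[[-0.08,0,0],[-0.08,0,0],[-0.08,0,0]],"roll":[0,0,0]}' >/dev/null; python3 st.py
```

```text
19.1 press -0.2554 0.0031 z 0.0501 F [-0.5 -0.7 -1.1] M [0.03 0.02 0.01]
19.52 press -0.2466 0.003 z 0.0498 F [-1.8 -0.6 -0.6] M [-0.07  0.41 -0.02]
19.77 press -0.2402 0.0031 z 0.0498 F [-2.2 -0.7 -1.3] M [-0.03  0.37  0.04]
```

```bash
python3 -m crank '{"slide":[[-0.16,0,0],[-0.16,0,0],[-0.16,0,0],[-0.16,0,0],[-0.16,0,0],[-0.16,0,0],[-0.16,0,0],[-0.16,0,0],[-0.16,0,0],[-0.16,0,0]],"roll":[0,0,0,0,0,0,0,0,0,0]}' >/dev/null; python3 st.py
python3 -m crank '{"slide":[[-0.16,0,0],[-0.16,0,0],[-0.16,0,0],[-0.16,0,0],[-0.16,0,0],[-0.16,0,0],[-0.16,0,0],[-0.16,0,0],[-0.16,0,0],[-0.16,0,0]],"roll":[0,0,0,0,0,0,0,0,0,0]}' >/dev/null; python3 st.py
python3 -m crank '{"slide":[[-0.08,0,0],[-0.08,0,0],[-0.08,0,0],[-0.08,0,0]],"roll":[0,0,0,0]}' >/dev/null; python3 st.py
```

```text
20.6 press -0.1997 0.0032 z 0.0499 F [-1.  -0.6 -0.7] M [ 0.07  0.38 -0.02]
21.43 press -0.1598 0.0032 z 0.0499 F [-2.3 -0.7 -0.6] M [-0.03  0.38 -0.04]
21.77 press -0.152 0.0032 z 0.0501 F [-1.9 -0.1  1.4] M [0.07 0.43 0.02]
```

Remaining about 14 mm; small steps, with force readings.

```bash
python3 -m crank '{"slide":[[-0.08,0,0],[-0.08,0,0],[-0.08,0,0],[0,0,0]],"roll":[0,0,0,0]}' >/dev/null; python3 st.py
python3 -m crank '{"slide":[[-0.06,0,0],[-0.06,0,0],[0,0,0]],"roll":[0,0,0]}' >/dev/null; python3 st.py
python3 -m crank '{"slide":[[-0.06,0,0],[0,0,0]],"roll":[0,0]}' >/dev/null; python3 st.py
python3 -m crank '{"slide":[[-0.06,0,0],[0,0,0]],"roll":[0,0]}' >/dev/null; python3 st.py
python3 -m crank '{"slide":[[-0.04,0,0],[0,0,0]],"roll":[0,0]}' >/dev/null; python3 st.py
```

```text
22.1 press -0.1454 0.0032 z 0.0501 F [-0.7 -0.5  0.1] M [-0.    0.11  0.01]
22.35 press -0.1427 0.0032 z 0.05 F [-0.9  0.4  1. ] M [ 0.03  0.24 -0.01]
22.52 press -0.1414 0.0032 z 0.05 F [-1.2 -0.1  0.3] M [-0.01  0.27  0.05]
22.68 press -0.1399 0.0032 z 0.0499 F [-0.7  0.3  0.9] M [ 0.01  0.3  -0.01]
22.85 press -0.139 0.0032 z 0.0499 F [-1.4 -0.1  1. ] M [0.04 0.3  0.02]
```

```bash
python3 -m crank '{"slide":[[-0.04,0,0],[0,0,0]],"roll":[0,0]}' >/dev/null; python3 st.py
python3 -m crank '{"slide":[[-0.04,0,0],[0,0,0]],"roll":[0,0]}' >/dev/null; python3 st.py
python3 -m crank '{"slide":[[-0.04,0,0],[0,0,0]],"roll":[0,0]}' >/dev/null; python3 st.py
python3 -m crank '{"slide":[[-0.04,0,0],[0,0,0]],"roll":[0,0]}' >/dev/null; python3 st.py
```

```text
23.02 press -0.138 0.0032 z 0.0499 F [-0.2  0.2  0.7] M [-0.02  0.38  0.02]
23.18 press -0.137 0.0032 z 0.0499 F [-1.5 -1.2 -0.3] M [ 0.04  0.37 -0.02]
23.35 press -0.137 0.0033 z 0.0499 F [-5.   1.   3.8] M [-0.01  0.96  0.02]
23.52 press -0.1369 0.0034 z 0.0498 F [-8.2 -0.   6.3] M [-0.02  1.47  0.01]
```

```bash
python3 -m crank '{"slide":[[-0.04,0,0],[0,0,0],[0,0,0]],"roll":[0,0,0]}' >/dev/null; python3 st.py
python3 -m crank '{"slide":[[0.06,0,0],[0.06,0,0],[0.1,0,0],[0.3,0,0],[0.5,0,0],[0.6,0,0],[0.6,0,0],[0.6,0,0],[0.6,0,0],[0.6,0,-0.4],[0.6,0,-0.4],[0,0,-0.4],[0,0,0]],"roll":[0,0,0,0,0,0,0,0,0,0,0,0,0]}' >/dev/null; python3 st.py
python3 - <<'E'
from station import *
import cv2
from h import *
from fit import s as F
x,y,w=F.x;O={}
def loc(p): c,q=np.cos(w),np.sin(w);d=p[:2]-[x,y];return np.array([c*d[0]+q*d[1],-q*d[0]+c*d[1],p[2]]).round(4)
for n in ["scene","top"]:
    c=camera(n); cv2.imwrite(f"pics/{n}10.png",c["pixels"])
    for k in ("pointer","tray_tab","card_stack","wire_spool","oil_bottle"):
        d=landmark_of(c,k)[:1];
        if d:O.setdefault(k,{})[n]=d[0]["point"]
for k,v in O.items():
    p,r=tri(list(v.items()),.061 if k=="tray_tab" else None) if len(v)==2 else (np.zeros(3),9);print(k,v,loc(p),round(r,1))
E
```

```text
23.77 press -0.1369 0.0035 z 0.0497 F [-10.8   0.2   7.4] M [ 0.04  1.93 -0.03]
24.85 press -0.2482 0.0032 z 0.082 F [1.3 0.9 0.5] M [ 0.11 -0.07 -0.03]
pointer {'scene': [352.2, 201.2], 'top': [180.2, 177.9]} [-0.0211  0.2415  0.2619] 0.9
tray_tab {'scene': [288.5, 308.6], 'top': [238.1, 303.4]} [-0.1238 -0.0016  0.061 ] 0.7
card_stack {'scene': [452.8, 297.0], 'top': [268.8, 179.2]} [-0.1678  0.3153  0.0015] 0.2
wire_spool {'scene': [448.4, 365.3], 'top': [316.4, 194.6]} [-0.2917  0.282  -0.0087] 1.2
oil_bottle {'top': [279.3, 416.4]} [-0.7361 -0.0332  0.    ] 9
```

View pics/scene10.png

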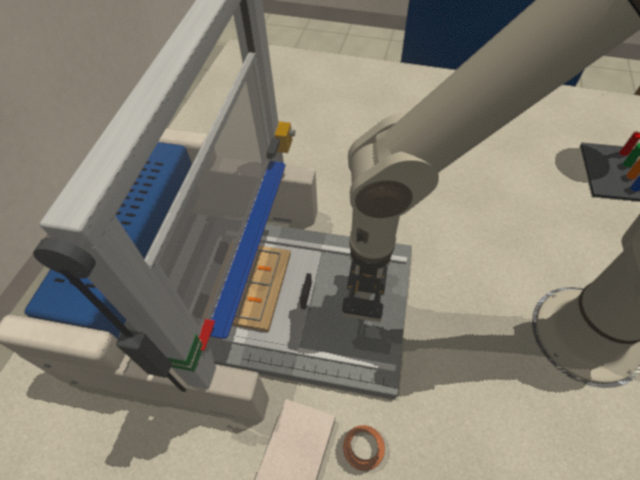

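View pics/top10.png

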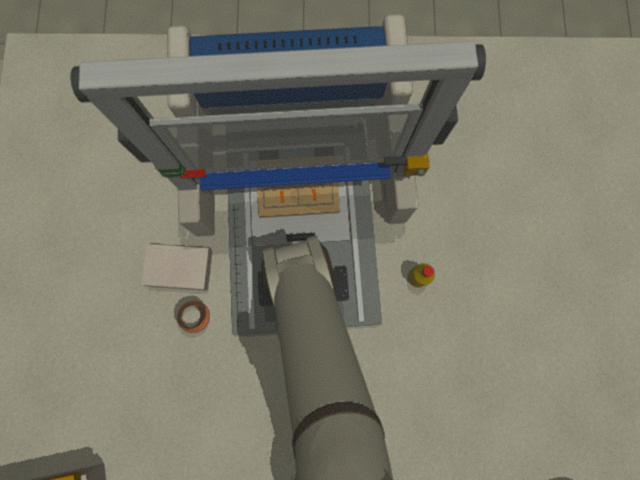

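```bash
python3 -c "
from station import *
print(finish_job(), observe()['t'])"
```

```text
the job is handed in; nothing more can be done
the job is handed in; nothing more can be done
```

I handed the job in at about 25 s of the 61 s allowed. The guard is hanging in its catch and the tray is home; `finish_job` gives no verdict.

**Guard**
- The moves only allow the tool to point down, so the fingers could not get under the lip. I lifted the guard with the upper face of the gripper body instead, with the fingers lowered into the gap left of the infeed table.
- I felt the catch add force and ease off. I then met the firm stop with about 10 to 11 N at the wrist, eased down and backed away.
- In later pictures the guard stayed up untouched. The pointer measured 13 to 16 mm below the mark's centre line, inside the 23 mm limit.

**Tray**
- I pushed it by the tab with the closed fingers, with about 2 N while it slid.
- It stopped firmly, with a peak of about 11 N along the push (13 N in all).
- The fingers then withdrew about 11 cm. The tab measured at −124 mm from the guard plane, against −126 mm for home.

**Bystanders**
- The card stack and wire spool measured within about 3 mm of where they started.
- The oil bottle was found in only one camera at the last check, about 2 pixels from its first position there. It looks unmoved, but I could not triangulate it.

**Loose ends**
- Wrist forces were noisy, about ±1 N, so the light readings are rough.
- The network sometimes missed the mark line or reported it somewhere else. Those readings were left out.

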